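Unlock the medicine box with its key

TASK

Unlock the grey medicine box: take the flat-bladed key, the one with the round flat head, from the key rack, push it fully home into the keyhole in the box's lid, and turn it a good quarter turn clockwise so that the drawer springs open. Leave the key fully in the lock, and leave the other key (the T-handled one with a square shank) standing in the rack.

Things in the scene. Friction and masses are not known exactly. Their poses are not given: they have to be found in the camera images.
- flat_key: Right key, steel, upright in either hole of a metal rack (holes 70 mm apart, top z 55 mm). Origin: on its axis, underside of its collar (36 mm across, 5 thick) that rests on the rack; z up. Below: flat blade 36 mm long, 20 wide along x, 6 thick, round end. Above: head to grip, a disc 36 mm across, 8 thick along y, centre 33 mm above origin. Same after a half turn. Lifts straight out; 0.09 kg
- square_key: Wrong key, steel, in the rack's other hole: same collar and origin, but a square shank 14 x 14 mm, 36 mm long, and a T handle (round bar 12 mm thick, 44 mm long along its x, 42 mm above the origin). It cannot enter the keyhole. Must stay standing in the rack. A wall shelf hangs some 0.45 m up, behind and left of the rack: come over from the robot's side, not along the wall
- keyhole (a point): Centre of the keyhole at the lock's face, on its vertical turning axis, 76 mm over the worktop. x along the slot, turns with the lock. Slot 25 x 11 mm, 42 deep, sloped lead-in 35 x 21 mm at the face, 8 deep; raised rim round it, 45 mm inside, 3 high. Key is home when its collar sits on the face (key origin here). Turns clockwise only, 100 deg to its stop, 0.04 N m friction; stays where left
- drawer (a joint): Drawer in the front (robot side) of the fixed grey box, 150 x 130 x 75 mm, whose lid has the lock, its slot at first parallel to the drawer's front. Value in m: 0 shut and bolted, 0.04 sprung fully out by itself. The hidden bolt lets go when the lock has turned about 35 to 45 deg; the key has up to 15 deg of play in the slot each way, so turning the key 100 deg does it well

How it is judged:
By the outcome, as a careful person would: the job done as asked, in the order asked, and still so for the second after the job is handed in, with the robot touching nothing.
It also fails if it takes over 48 s, if anything falls off the work surface, if the arm or the gripper's body presses on something with over 40 N, if the wrist force passes 120 N, or if a joint passes its speed limit or range.

ROBOT

A 7-joint arm with a two-finger parallel gripper is mounted at the origin on a cart in front of the work surface, level with it; the furniture and walls round the work are solid. World frame = base frame: x ahead of the robot, y to its left, z up, the work surface at z = 0. Lengths are in m, angles in rad, forces in N, time in s.
With the tool pointing down it reaches from about 0.35 to 0.9 m from the base axis. Payload 7.2 kg.
Tool frame: the origin (TCP) lies at the very end of the fingers, on their centre line; the grasp point (between the pads) lies 19 mm behind it; z points along the fingers, y is the line along which they close (so a half turn about z gives the same grasp; the last joint's range is limited). The gripper opens to 85 mm and grips with 20 to 120 N. Pads are 22 mm wide; open, the fingers measure 114 mm over their backs; the gripper's body (76 mm by 85 mm) begins 54 mm behind the grasp point. The pads swing forward as they close: fully open they stand 13 mm farther back than shut.
Start: joints at [1.273, 0.411, -0.013, 1.596, 0.006, 1.134, -0.082], TCP at [0.142, -0.609, 0.231] pointing down, gripper open.
Joint ranges: [-2.95, 2.95], [-0.29, 1.99], [-1.47, 1.44], [0.14, 2.54], [-1.03, 4.17], [0.13, 1.85], [-2.86, 2.86]. Speed limits (rad/s): [2.39, 2.39, 3.01, 3.01, 3.14, 3.14, 3.14].

INTERFACE

Orientations are given as a rotation vector (axis times angle).
In Python, from workcell import r, capture, camera_params gives the robot as it stands (r), with the cameras as plain functions.
- The arm moves only by the tool hand_motion, called as name(argument=value, ...), one argument or row to a line, values as JSON. Schema: {"type":"object","properties":{"offsets":{"type":"array","items":{"type":"array","items":{"type":"number"},"minItems":7,"maxItems":7},"minItems":1,"maxItems":8},"grip_n":{"type":"number"},"only":{"type":"string"},"quiet":{"type":"boolean"},"lines":{"type":"string"}},"required":["offsets"],"additionalProperties":false}. offsets is a list of rows, 1 to 8 of them, each of 7 numbers: dx, dy, dz in units of 5 mm, then a rotation vector rx, ry, rz in units of 0.05 rad, then the finger opening in m; each row is the pose to reach, as a shift and turn from the pose commanded when the call began, along the tool's axes at that moment; what a row does not reach only later rows make up. A row lasts 1/12 s, in which the tool goes at most 0.0417 m and 0.125 rad, less where a joint would pass 70% of its speed; a pose out of reach is approached as far as the arm can. The fingers move at their own pace and stop on an object; grip_n is the grip in N (left out, the last holds). Time passes only in rows, so rows that do not move let the fingers close. The tool returns the time, the measured TCP pose, the force, the opening and the grip force at its end. only (a regular expression) keeps the lines of the reply that match it, lines (a string "A,B") keeps lines A to B, and quiet returns only ok. Input that does not fit is refused with a message, and nothing moves.
- r.state(): the state, without advancing time (a new reading comes with each control period).
- capture(name): name is "scene" or "top"; returns (picture, depth): 384x512x3 uint8, red, green, blue; 384x512 float32, m along the optical axis (not along the pixel's ray), 0 where there is no reading.
- camera_params(name): a dict with "camera_matrix" (3x3 intrinsics, pixels), "D" ([k1, k2, p1, p2, k3] as OpenCV has them; the pictures are not rectified), "world_from_camera" (4x4, takes a point from camera to world coordinates). Camera axes: x right, y up, looking along -z (the intrinsics and any distortion apply to the point x, -y, -z); pixel columns grow to the right and rows downward; lengths in m; the calibration is good to about 2 mm. A picture is of the moment at which its call begins. camera_params takes no time and is no camera call.
- r.sign_off(): hands the job in; it is judged then, once.
The state is a dict: "clock": time; "joint_pos": joint angles; "qvel": joint speeds; "joint_efforts": joint torques, N m; "position": TCP position; "tool_rot": TCP orientation; "wrist_force": force on the tool from outside, world axes, zero at the start; "moment": the same for the moment, N m; "grip_width": finger opening in m; "finger_force": force on a finger pad.
Only numpy, scipy, OpenCV 4.12 (cv2) and the standard library are available. Lean on these libraries where they do the work, as an engineer would, in place of code of your own. Each camera call takes 0.05 s, during which the arm holds its last target. There are 200 camera calls.

## Working session

There is one attempt and no reset: what is moved stays moved. The work goes in short steps, Python scripts to look and compute and a tool call to move; the robot and the scene stay as the last step left them, time stands still between calls to the robot, and variables do not carry over. Pictures are saved under pics/ and viewed, at most 10 in all, crops included, and the job is handed in when it is done.

```bash
ls; mkdir -p pics; python3 - <<'E'
from workcell import r, capture, camera_params
import cv2,numpy as np
for n in("scene","top"):
    p,d=capture(n); cv2.imwrite(f"pics/{n}0.png",p[:,:,::-1]); np.savez(f"{n}0.npz",p=p,d=d)
    c=camera_params(n); print(n,c)
print(r.state())
E
```

```text
pics
workcell.py
scene {'camera_matrix': array([[356.84804605,   0.        , 259.39313912],
       [  0.        , 356.84804605, 194.30127488],
       [  0.        ,   0.        ,   1.        ]]), 'D': array([0.02938911, 0.        , 0.        , 0.        , 0.        ]), 'world_from_camera': array([[-0.75267312,  0.33626258, -0.56604827,  0.07256006],
       [-0.65819765, -0.40531509,  0.63442536,  0.40672845],
       [-0.0160944 ,  0.85008655,  0.52639702,  0.5218134 ],
       [ 0.        ,  0.        ,  0.        ,  1.        ]])}
top {'camera_matrix': array([[373.9984256 ,   0.        , 257.6466023 ],
       [  0.        , 373.9984256 , 193.49507881],
       [  0.        ,   0.        ,   1.        ]]), 'D': array([-0.06667076,  0.        ,  0.        ,  0.        ,  0.        ]), 'world_from_camera': array([[-6.56607871e-03,  9.89783833e-01, -1.42424898e-01,
         4.38341678e-01],
       [-9.99978439e-01, -6.48557824e-03,  1.02943129e-03,
        -1.64325329e-01],
       [ 9.52066284e-05,  1.42428586e-01,  9.89805076e-01,
         9.32726614e-01],
       [ 0.00000000e+00,  0.00000000e+00,  0.00000000e+00,
         1.00000000e+00]])}
{'clock': 0.1, 'joint_pos': array([ 1.27281072,  0.41184312, -0.01270859,  1.59694858,  0.00559968,
        1.13432312, -0.08221237]), 'qvel': array([-0.00107029, -0.00195053,  0.00016531, -0.00569738,  0.00175843,
       -0.00069257, -0.00077677]), 'joint_efforts': array([ 3.22200947e-03, -6.01834917e+01,  6.84681628e-01, -3.00089300e+01,
        1.41605400e-02,  6.46640343e-03,  3.61384991e-06]), 'position': array([ 0.14221401, -0.60814364,  0.23052755]), 'tool_rot': array([-3.11942762e+00, -3.59998591e-01,  4.32493853e-04]), 'wrist_force': array([ 0.18874738, -0.03344803,  0.04575556]), 'moment': array([-0.03918758, -0.01229681,  0.0039084 ]), 'finger_force': 0.0, 'grip_width': 0.0857359857884762}
```

View pics/scene0.png

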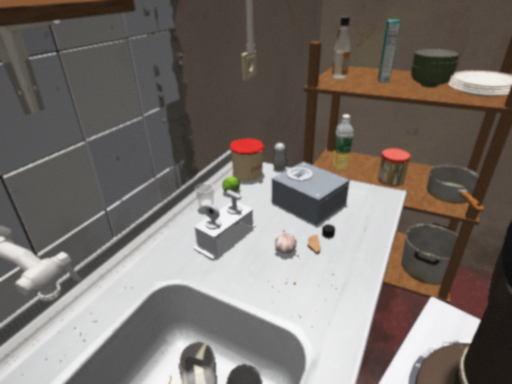

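View pics/top0.png

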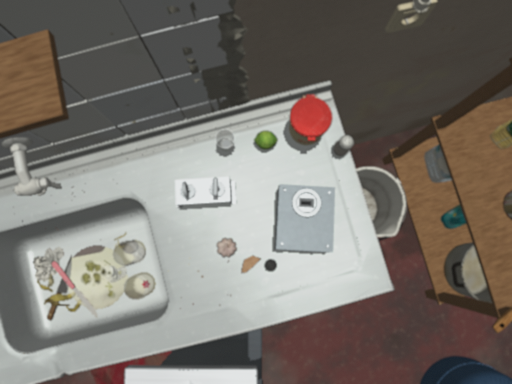

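The scene view shows the rack at about (222,228) with two keys, and the grey box at (310,190). In the top view the rack is at (203,190), the box at (305,218) and the lock at (306,203). I'll zoom in on these.

```bash
python3 - <<'E'
import cv2,numpy as np
a=np.load("top0.npz")["p"][:,:,::-1]; b=np.load("scene0.npz")["p"][:,:,::-1]
A=cv2.resize(a[168:216,166:246],None,fx=5,fy=5,interpolation=cv2.INTER_CUBIC)
B=cv2.resize(b[180:260,185:265],None,fx=5,fy=5,interpolation=cv2.INTER_CUBIC)
C=cv2.resize(a[176:260,266:346],None,fx=5,fy=5,interpolation=cv2.INTER_CUBIC)[:400]
D=np.zeros((600,800,3),np.uint8); D[:240,:400]=A; D[:400,400:]=B; D[240:600,:400]=C[:360]
cv2.imwrite("pics/crop1.png",D)
E
```

```text
(no output)
```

View pics/crop1.png

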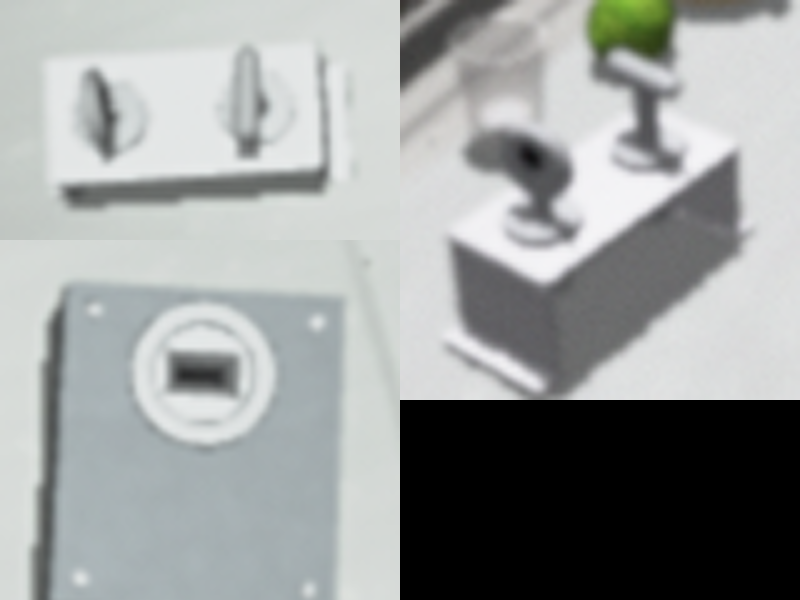

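The top crop shows the flat key in the left hole: its disc is edge-on at about (186,190) in the picture and its collar circle at about (188,191). The T key is in the right hole, and the slot centre is at about (306,203). Next I measure these.

```bash
cat > h.py <<'E'
from workcell import r, capture, camera_params
import cv2,numpy as np
def rays(n,uv):
    c=camera_params(n); T=c["world_from_camera"]
    q=cv2.undistortPoints(np.float64(uv).reshape(-1,1,2),c["camera_matrix"],c["D"])[:,0]
    d=np.c_[q[:,0],-q[:,1],-np.ones(len(q))]@T[:3,:3].T
    return T[:3,3],d
def onplane(n,uv,z):
    o,d=rays(n,uv); return o+d*((z-o[2])/d[:,2])[:,None]
def cloud(n,p,d):
    v,u=np.mgrid[:384,:512]; o,k=rays(n,np.c_[u.ravel(),v.ravel()])
    return (o+k*d.reshape(-1,1)).reshape(384,512,3)
def z5(x,y,u0,v0): return ((x+.5)/5-.5+u0,(y+.5)/5-.5+v0)
E
python3 - <<'E'
from h import *
np.set_printoptions(precision=4,suppress=True)
t=np.load("top0.npz");s=np.load("scene0.npz")
P=cloud("top",t["p"],t["d"]);Q=cloud("scene",s["p"],s["d"])
f=[z5(110,115,166,168),z5(255,108,166,168)]
print("collars",onplane("top",f,.06))
rk=[z5(*c,166,168) for c in[(44,58),(318,42),(324,168),(62,186)]]
print("rack corners",onplane("top",rk,.055))
print("lockring",onplane("top",[z5(204,374-240,266,176)],.079))
sl=[z5(x,y-240,266,176) for x,y in[(170,352),(238,355),(236,394),(168,390)]]
S=onplane("top",sl,.076);print("slot",S,S.mean(0))
bx=[z5(x,y-240,266,176) for x,y in[(66,284),(343,297)]]
print("boxtop back",onplane("top",bx,.075))
for nm,C,(v0,v1,u0,u1) in(("top",P,(172,205,172,232)),("scene",Q,(185,232,192,262))):
    R=C[v0:v1,u0:u1].reshape(-1,3)
    for w,c in zip(("flat","sq"),onplane("top",f,.06)):
        m=(np.hypot(*(R[:,:2]-c[:2]).T)<.03)&(R[:,2]>.072)&(R[:,2]<.12)
        if m.sum()<5: print(nm,w,m.sum());continue
        A=R[m];e,V=np.linalg.eigh(np.cov(A[:,:2].T));print(nm,w,m.sum(),A.mean(0),A.min(0),A.max(0),np.sqrt(e),np.degrees(np.arctan2(V[1,1],V[0,1])))
    print(nm,"rack z",np.percentile(R[:,2],[5,50,95]))
b=P[215:245,285:325].reshape(-1,3);print("lid z",np.median(b[:,2]))
g=cv2.cvtColor(t["p"],cv2.COLOR_RGB2GRAY)
# slot moments: dark pixels
m=np.zeros_like(g);m[196:212,296:317]=(g[196:212,296:317]<100);k=cv2.minAreaRect(np.argwhere(m)[:,::-1].astype(np.float32));print(m.sum(),k,onplane("top",[k[0]],.076))
E
```

```text
collars [[ 0.5719  0.0004  0.06  ]
 [ 0.5748 -0.0683  0.06  ]]
rack corners [[ 0.6005  0.0337  0.055 ]
 [ 0.6073 -0.0976  0.055 ]
 [ 0.5467 -0.1007  0.055 ]
 [ 0.5388  0.0235  0.055 ]]
lockring [[ 0.5397 -0.2773  0.079 ]]
slot [[ 0.5505 -0.2622  0.076 ]
 [ 0.5488 -0.2936  0.076 ]
 [ 0.5307 -0.2922  0.076 ]
 [ 0.5328 -0.2608  0.076 ]] [ 0.5407 -0.2772  0.076 ]
boxtop back [[ 0.5828 -0.2146  0.075 ]
 [ 0.5759 -0.3436  0.075 ]]
top flat 79 [ 0.5694 -0.0001  0.0978] [ 0.5546 -0.0048  0.0737] [0.5865 0.0066 0.1081] [0.0025 0.0093] -171.84013142264325
top sq 95 [ 0.5745 -0.0694  0.1015] [ 0.5531 -0.0743  0.0723] [ 0.5965 -0.0644  0.106 ] [0.0032 0.0118] -179.96755414022675
top rack z [-0.0034  0.0552  0.1023]
scene flat 168 [0.5679 0.0045 0.0901] [ 0.5523 -0.004   0.0724] [0.5872 0.0096 0.1059] [0.0019 0.0096] -166.1801453575329
scene sq 115 [ 0.5719 -0.0644  0.0932] [ 0.5524 -0.071   0.0728] [ 0.5947 -0.0604  0.1026] [0.0025 0.0104] -177.9105338269955
scene rack z [-0.0038  0.0186  0.0923]
lid z 0.07571304900881631
45 ((305.9923095703125, 202.56155395507812), (10.294883728027344, 4.093146324157715), 7.125016689300537) [[ 0.5397 -0.2767  0.076 ]]
```

```bash
cat >> h.py <<'E'
from scipy.spatial.transform import Rotation as R
def go(x,y,z,yaw):
    "tool-axis shift and rz (deg) to TCP x,y,z with tool x axis at yaw deg"
    s=r.state(); T=R.from_rotvec(s["tool_rot"])
    W=R.from_euler("z",yaw,degrees=True)*R.from_euler("x",180,degrees=True)
    print("t",s["clock"],"d",T.inv().apply(np.array([x,y,z])-s["position"]).round(4),"rv",(T.inv()*W).as_rotvec().round(4),"q",s["joint_pos"].round(2))
E
python3 - <<'E'
from h import *
s=np.load("scene0.npz");Q=cloud("scene",s["p"],s["d"])[185:232,192:262].reshape(-1,3)
m=(np.hypot(Q[:,0]-.57,Q[:,1])<.025)&(Q[:,2]>.075)&(Q[:,2]<.1)
A=Q[m]
for i in range(3):
    c=np.median(A,0);n=np.linalg.svd(A-A.mean(0))[2][2];e=np.abs((A-A.mean(0))@n);A=A[e<.002]
print(len(A),A.mean(0),n,np.degrees(np.arctan2(n[1],n[0])),"spread x",A[:,0].min(),A[:,0].max())
go(.57,.0005,.18,12)
E
```

```text
106 [0.56983604 0.00565293 0.08733178] [ 0.18790039 -0.98214646 -0.009043  ] -79.16927301725651 spread x 0.552382406846069 0.5871525398765907
t 0.1 d [ 0.5552 -0.4951  0.0512] rv [-0.0015  0.0001  0.0204] q [ 1.27  0.41 -0.01  1.6   0.01  1.13 -0.08]
```

Units first: shifts go in units of 5 mm and turns go in units of 0.05 rad. So 0.248 m is 49.6, -0.222 m is -44.4, 0.04 rad is 0.8.

hand_motion(
  offsets=[
    [6.2,-5.6,0,0,0,0.4,0.035],
    [12.4,-11.2,0,0,0,0.8,0.035],
    [18.6,-16.8,0,0,0,0.8,0.035],
    [24.8,-22.2,0,0,0,0.8,0.035],
    [31,-27.8,0,0,0,0.8,0.035],
    [37.2,-33.4,0,0,0,0.8,0.035],
    [43.4,-39,0,0,0,0.8,0.035],
    [49.6,-44.4,0,0,0,0.8,0.035],
  ],
  grip_n=40,
)

```text
clock: 0.77
position: [0.3337, -0.3339, 0.2312]
tool_rot: [3.127, 0.297, -0.0]
wrist_force: [-0.3, -0.7, -0.3]
grip_width: 0.0351
finger_force: 0.0
```

hand_motion(
  offsets=[
    [6.2,-5.6,0,0,0,0,0.035],
    [12.4,-11.2,0,0,0,0,0.035],
    [18.6,-16.8,0,0,0,0,0.035],
    [24.8,-22.2,0,0,0,0,0.035],
    [31,-27.8,0,0,0,0,0.035],
    [37.2,-33.4,0,0,0,0,0.035],
    [43.4,-39,0,0,0,0,0.035],
    [49.6,-44.4,0,0,0,0,0.035],
  ],
)

```text
clock: 1.43
position: [0.5355, -0.0693, 0.2311]
tool_rot: [3.127, 0.297, -0.001]
wrist_force: [0.2, -1.2, -0.7]
grip_width: 0.0349
finger_force: 0.0
```

```bash
python3 -c "
from h import *
go(.57,.001,.15,10.8)"
```

```text
t 1.4333 d [ 0.0471 -0.0625  0.0811] rv [0.     0.0003 0.0012] q [ 0.37  0.3  -0.4   1.78  0.13  1.09 -1.46]
```

Scaled: 0.05 m is 10, -0.045 m is -9.

hand_motion(
  offsets=[
    [4,-5.6,4,0,0,0,0.035],
    [6.6,-9,8,0,0,0,0.035],
    [6.6,-9,10,0,0,0,0.035],
    [6.6,-9,10,0,0,0,0.035],
    [6.6,-9,10,0,0,0,0.035],
    [6.6,-9,10,0,0,0,0.035],
  ],
)

```text
clock: 1.93
position: [0.5588, -0.0223, 0.1819]
tool_rot: [3.127, 0.295, 0.001]
wrist_force: [-0.6, 0.3, -1.3]
grip_width: 0.0349
finger_force: 0.0
```

```bash
python3 -c "
from h import *
go(.57,.001,.069,10.8)
p,d=capture('scene');a=p[130:250,170:330,::-1];p,d=capture('top');b=p[120:240,130:290,::-1]
f=lambda x:cv2.resize(x,None,fx=4,fy=4,interpolation=cv2.INTER_CUBIC)[:300,:]
cv2.imwrite('pics/c2.png',np.vstack([f(a[30:]),f(b[20:])]))"
```

```text
t 1.9333 d [ 0.0153 -0.0209  0.1129] rv [ 0.0009 -0.0002 -0.0006] q [ 0.27  0.38 -0.41  1.79  0.18  1.   -1.59]
```

View pics/c2.png

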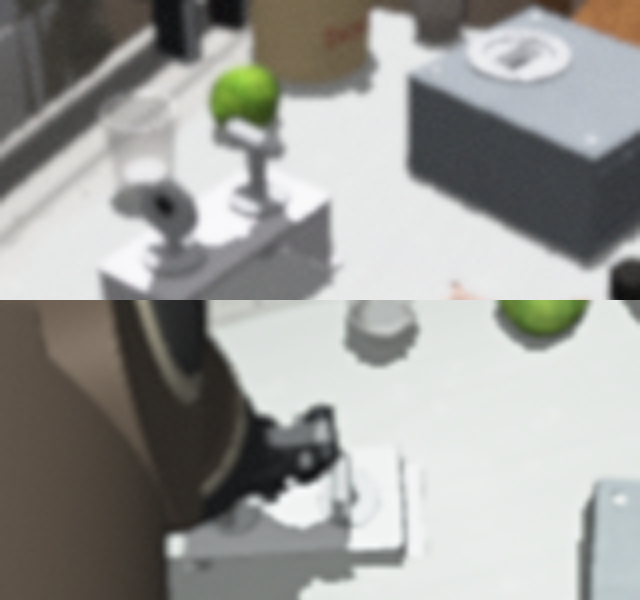

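The top crop shows the gripper just above the rack, between the two keys and clear of both, with the flat key still upright. Next I centre over it and descend.

Scaled: -0.0209 m is -4.18, 0.0153 m is 3.06.

hand_motion(
  offsets=[
    [1.6,-2,0,0,0,0,0.035],
    [3.06,-4.18,0,0,0,0,0.035],
    [3.06,-4.18,4,0,0,0,0.035],
    [3.06,-4.18,8,0,0,0,0.035],
    [3.06,-4.18,10,0,0,0,0.035],
    [3.06,-4.18,10,0,0,0,0.035],
  ],
)

```text
clock: 2.53
position: [0.5688, 0.0036, 0.1293]
tool_rot: [-3.127, -0.299, 0.006]
wrist_force: [-0.0, 0.4, 1.0]
grip_width: 0.0351
finger_force: 0.0
```

```bash
python3 -c "
from h import *
go(.57,.001,.069,10.8)"
```

```text
t 2.5333 d [0.0009 0.0029 0.0602] rv [-0.001   0.0035  0.0023] q [ 0.21  0.46 -0.4   1.82  0.22  0.91 -1.67]
```

Scaled: 0.06 m is 12, 0.055 m is 11.

hand_motion(
  offsets=[
    [0.2,0.4,4,0,0,0,0.035],
    [0.2,0.4,8,0,0,0,0.035],
    [0.2,0.4,11,0,0,0,0.035],
    [0.2,0.4,12,0,0,0,0.035],
    [0.2,0.4,12,0,0,0,0.035],
    [0.2,0.4,12,0,0,0,0.035],
  ],
)

```text
clock: 3.03
position: [0.572, 0.0013, 0.0723]
tool_rot: [-3.127, -0.298, -0.002]
wrist_force: [0.3, 0.1, 0.6]
grip_width: 0.0349
finger_force: 0.0
```

```bash
python3 -c "
from h import *
go(.57,.001,.069,10.8)"
```

```text
t 3.0333 d [-0.002  -0.0001  0.0033] rv [ 0.     -0.001   0.0014] q [ 0.19  0.54 -0.37  1.86  0.26  0.8  -1.7 ]
```

Scaled: -0.002 m is -0.4, 0.002 m is 0.4.

hand_motion(
  offsets=[
    [-0.4,0,0.4,0,0,0,0.035],
    [-0.4,0,0.4,0,0,0,0.02],
    [-0.4,0,0.4,0,0,0,0],
    [-0.4,0,0.4,0,0,0,0],
    [-0.4,0,0.4,0,0,0,0],
    [-0.4,0,0.4,0,0,0,0],
    [-0.4,0,0.4,0,0,0,0],
  ],
  grip_n=70,
)

```text
clock: 3.62
position: [0.5697, 0.0005, 0.0701]
tool_rot: [3.127, 0.297, 0.002]
wrist_force: [-1.5, -1.2, 6.8]
grip_width: 0.0071
finger_force: 68.7
```

hand_motion(
  offsets=[
    [0,0,0,0,0,0,0],
    [0,0,0,0,0,0,0],
  ],
)

```text
clock: 3.78
position: [0.5697, 0.0005, 0.0701]
tool_rot: [3.127, 0.297, 0.002]
wrist_force: [-2.3, -0.7, 6.2]
grip_width: 0.0072
finger_force: 68.7
```

```bash
python3 -c "
from h import *
go(.57,.001,.16,10.8)"
```

```text
t 3.7833 d [ 0.0004 -0.0004 -0.0899] rv [ 0.0004 -0.001   0.0011] q [ 0.2   0.54 -0.37  1.86  0.27  0.79 -1.7 ]
```

Scaled: -0.11 m is -22, -0.095 m is -19.

hand_motion(
  offsets=[
    [0,0,-2,0,0,0,0],
    [0,0,-5,0,0,0,0],
    [0,0,-9,0,0,0,0],
    [0,0,-14,0,0,0,0],
    [0,0,-19,0,0,0,0],
    [0,0,-22,0,0,0,0],
    [0,0,-22,0,0,0,0],
    [0,0,-22,0,0,0,0],
  ],
)

```text
clock: 4.45
position: [0.5697, 0.0005, 0.1803]
tool_rot: [3.127, 0.298, 0.003]
wrist_force: [-0.5, -0.2, -1.3]
grip_width: 0.0069
finger_force: 68.1
```

```bash
python3 -c "
from h import *
go(.54,-.277,.175,87)"
```

```text
t 4.45 d [-0.0815  0.267   0.0052] rv [ 1.7000e-03 -1.2000e-03 -1.3287e+00] q [ 0.23  0.4  -0.42  1.77  0.19  1.01 -1.63]
```

Scaled: 0.12 m is 24, -0.036 m is -7.2, -0.86 rad is -17.2.

hand_motion(
  offsets=[
    [-1.2,4,0,0,0,-1.2,0],
    [-3.2,10.6,0,0,0,-3.2,0],
    [-5.2,17.4,0,0,0,-5.6,0],
    [-7.2,24,0,0,0,-8,0],
    [-9.2,30.6,0,0,0,-10.4,0],
    [-11.4,37.4,0,0,0,-12.8,0],
    [-13.4,44,0,0,0,-15.2,0],
    [-15.2,50,0,0,0,-17.2,0],
  ],
)

```text
clock: 5.12
position: [0.5403, -0.2615, 0.1776]
tool_rot: [-2.713, -1.58, 0.003]
wrist_force: [0.3, -0.6, -0.9]
grip_width: 0.0072
finger_force: 68.3
```

hand_motion(
  offsets=[
    [0,0,0,0,0,-2,0],
    [0,0,0,0,0,-4,0],
    [0,0,0,0,0,-6,0],
    [0,0,0,0,0,-8,0],
    [0,0,0,0,0,-9,0],
    [0,0,0,0,0,-9.38,0],
    [0,0,0,0,0,-9.38,0],
    [0,0,0,0,0,-9.38,0],
  ],
)

```text
clock: 5.78
position: [0.5414, -0.2591, 0.1784]
tool_rot: [-2.279, -2.16, 0.001]
wrist_force: [0.7, -0.8, -1.2]
grip_width: 0.0068
finger_force: 68.3
```

```bash
python3 -c "
from h import *
go(.54,-.277,.135,87)
for n in('scene','top'):
    p,d=capture(n);np.savez(n+'1.npz',p=p,d=d)
    x=p[100:240,220:400] if n=='scene' else p[140:260,230:390]
    cv2.imwrite('pics/'+n+'1.png',cv2.resize(x[:,:,::-1],None,fx=4,fy=4,interpolation=cv2.INTER_CUBIC))"
```

```text
t 5.7833 d [-0.0179 -0.0004  0.0434] rv [-0.0013 -0.0007 -0.0012] q [ 0.82  0.5  -0.62  1.69  0.32  1.07  0.04]
```

View pics/scene1.png

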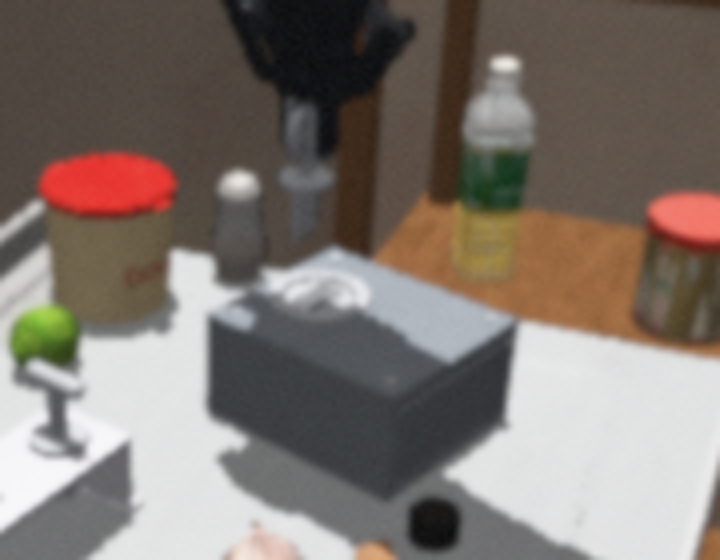

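The key hangs upright in the gripper, with its collar at crop (306,178) and the lock ring at crop (324,296). I'll check both against the TCP.

```bash
python3 -c "
from h import *
g=lambda x,y:((x+.5)/4-.5+220,(y+.5)/4-.5+100)
print(onplane('scene',[g(306,178)],.1658),onplane('scene',[g(324,295)],.079))
s=np.load('scene1.npz');C=cloud('scene',s['p'],s['d'])[130:162,285:310].reshape(-1,3)
m=(abs(C[:,0]-.54)<.04)&(abs(C[:,1]+.26)<.04)
for a,b in((.12,.157),(.159,.171)):
  A=C[m&(C[:,2]>a)&(C[:,2]<b)];print(len(A),A.mean(0),A.min(0),A.max(0))
"
```

```text
[[ 0.53944131 -0.25459225  0.1658    ]] [[ 0.53425821 -0.27281103  0.079     ]]
69 [ 0.53888872 -0.25351087  0.14104908] [ 0.53511447 -0.26677889  0.12764939] [ 0.54494583 -0.24333668  0.1555608 ]
86 [ 0.53769898 -0.25082505  0.16567423] [ 0.52331011 -0.27048833  0.16109907] [ 0.55848222 -0.23766875  0.16964627]
```

Scaled: -0.001 m is -0.2, 0.038 m is 7.6.

hand_motion(
  offsets=[
    [-2,0,0,0,0,0,0],
    [-3.6,-0.2,2,0,0,0,0],
    [-3.6,-0.2,5,0,0,0,0],
    [-3.6,-0.2,7.6,0,0,0,0],
    [-3.6,-0.2,7.6,0,0,0,0],
    [-3.6,-0.2,7.6,0,0,0,0],
    [-3.6,-0.2,7.6,0,0,0,0],
  ],
)

```text
clock: 6.47
position: [0.5402, -0.2771, 0.1414]
tool_rot: [-2.278, -2.163, -0.0]
wrist_force: [-0.1, -0.2, 0.1]
grip_width: 0.0069
finger_force: 68.3
```

```bash
python3 -c "
from h import *
go(.539,-.277,.0911,87)
for n in('scene','top'):
    p,d=capture(n);np.savez(n+'2.npz',p=p,d=d)
    x=p[120:220,250:370] if n=='scene' else p[140:260,230:390]
    cv2.imwrite('pics/'+n+'2.png',cv2.resize(x[:,:,::-1],None,fx=5,fy=5,interpolation=cv2.INTER_CUBIC))"
```

```text
t 6.4667 d [ 0.0001 -0.0012  0.0503] rv [ 0.0002 -0.0002  0.0006] q [ 0.83  0.54 -0.6   1.71  0.35  1.    0.05]
```

View pics/scene2.png

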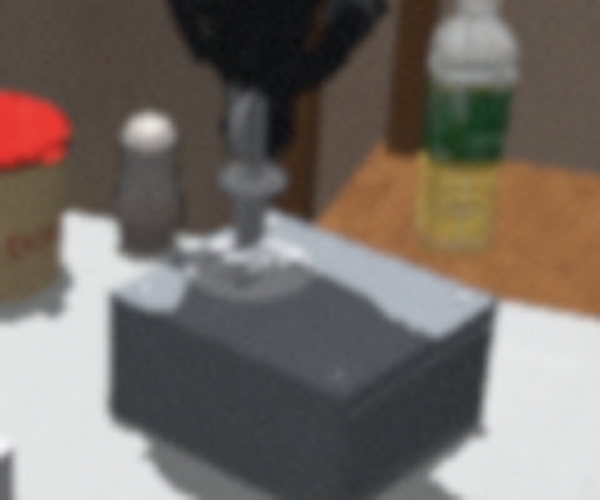

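The blade tip is about 14 mm above the ring centre and lined up with it: key axis at crop x≈252, ring centre at (250,270). I'll insert in steps and watch the force.

Scaled: 0.025 m is 5, 0.022 m is 4.4.

hand_motion(
  offsets=[
    [0,-0.14,2,0,0,0,0],
    [0,-0.14,3.6,0,0,0,0],
    [0,-0.14,4.4,0,0,0,0],
    [0,-0.14,5,0,0,0,0],
    [0,-0.14,5,0,0,0,0],
  ],
)

```text
clock: 6.98
position: [0.5388, -0.277, 0.1153]
tool_rot: [-2.277, -2.162, 0.001]
wrist_force: [0.4, 0.8, -1.1]
grip_width: 0.0071
finger_force: 68.3
```

hand_motion(
  offsets=[
    [0,0,0.8,0,0,0,0],
    [0,0,1.6,0,0,0,0],
    [0,0,2.4,0,0,0,0],
    [0,0,2.4,0,0,0,0],
  ],
)

```text
clock: 7.32
position: [0.5387, -0.2771, 0.1033]
tool_rot: [-2.278, -2.162, 0.001]
wrist_force: [-0.3, 0.3, 0.0]
grip_width: 0.007
finger_force: 68.3
```

```bash
python3 -c "
from h import *
go(.539,-.277,.0911,87);print(r.state()['moment'])"
```

```text
t 7.3167 d [0.0001 0.0003 0.0122] rv [-0.0011 -0.0004  0.0003] q [ 0.81  0.59 -0.58  1.74  0.39  0.93  0.02]
[-0.04833601  0.01464982 -0.01772104]
```

Sliding in freely with no contact force. Now all the way home, pressing gently.

Scaled: 0.0125 m is 2.5, 0.012 m is 2.4.

hand_motion(
  offsets=[
    [0,0,0.8,0,0,0,0],
    [0,0,1.6,0,0,0,0],
    [0,0,2.2,0,0,0,0],
    [0,0,2.4,0,0,0,0],
    [0,0,2.5,0,0,0,0],
    [0,0,2.5,0,0,0,0],
  ],
)

```text
clock: 7.82
position: [0.5392, -0.2771, 0.0917]
tool_rot: [-2.278, -2.163, 0.0]
wrist_force: [-0.0, 0.6, -0.4]
grip_width: 0.0071
finger_force: 68.3
```

```bash
python3 -c "
from h import *
go(.539,-.277,.0911,87);print(r.state()['moment'])"
```

```text
t 7.8167 d [ 0.0001 -0.0002  0.0006] rv [-0.0001 -0.0001  0.0004] q [ 0.81  0.6  -0.57  1.75  0.4   0.91  0.01]
[ 0.00301669 -0.00131708 -0.00441666]
```

Scaled: 0.001 m is 0.2.

hand_motion(
  offsets=[
    [0,0,0.2,0,0,0,0],
    [0,0,0.2,0,0,0,0],
    [0,0,0.2,0,0,0,0],
  ],
)

```text
clock: 8.07
position: [0.5395, -0.2772, 0.0912]
tool_rot: [2.278, 2.163, 0.0]
wrist_force: [-0.3, 0.1, 2.5]
grip_width: 0.0073
finger_force: 68.6
```

hand_motion(
  offsets=[
    [0,0,0.2,0,0,0,0],
    [0,0,0.2,0,0,0,0],
    [0,0,0.2,0,0,0,0],
  ],
)

```text
clock: 8.32
position: [0.5395, -0.2773, 0.0911]
tool_rot: [2.278, 2.162, -0.0]
wrist_force: [-4.1, 1.3, 9.8]
grip_width: 0.0072
finger_force: 70.0
```

The key is home: TCP at 0.0911 as predicted, with contact force building. Now I turn clockwise, which is +rz in the tool frame.

hand_motion(
  offsets=[
    [0,0,0,0,0,1.6,0],
    [0,0,0,0,0,3.6,0],
    [0,0,0,0,0,5.6,0],
    [0,0,0,0,0,7.6,0],
    [0,0,0,0,0,9.6,0],
    [0,0,0,0,0,11.6,0],
  ],
)

```text
clock: 8.82
position: [0.5398, -0.2768, 0.0911]
tool_rot: [2.804, 1.414, 0.001]
wrist_force: [-1.6, 1.7, 8.5]
grip_width: 0.0072
finger_force: 70.0
```

hand_motion(
  offsets=[
    [0,0,0,0,0,2,0],
    [0,0,0,0,0,4,0],
    [0,0,0,0,0,6,0],
    [0,0,0,0,0,8,0],
    [0,0,0,0,0,10,0],
    [0,0,0,0,0,12,0],
  ],
)

```text
clock: 9.32
position: [0.5401, -0.2764, 0.0911]
tool_rot: [3.098, 0.523, 0.003]
wrist_force: [-1.6, 2.7, 8.8]
grip_width: 0.0068
finger_force: 69.9
```

```bash
python3 -c "
from h import *
go(.5395,-.2773,.0911,-13);print(r.state()['moment'])"
```

```text
t 9.3167 d [-0.0008  0.0007  0.    ] rv [-0.     -0.0016  0.5617] q [ 0.6   0.55 -0.29  1.76  0.2   0.86 -1.01]
[0.6290059  0.45084536 0.06098026]
```

Scaled: 0.56 rad is 11.2.

hand_motion(
  offsets=[
    [0,0,0,0,0,2,0],
    [0,0,0,0,0,4,0],
    [0,0,0,0,0,6,0],
    [0,0,0,0,0,8,0],
    [0,0,0,0,0,10,0],
    [0,0,0,0,0,11.2,0],
    [0,0,0,0,0,11.2,0],
    [0,0,0,0,0,11.2,0],
  ],
)

```text
clock: 9.98
position: [0.5405, -0.2767, 0.0911]
tool_rot: [3.122, -0.346, 0.004]
wrist_force: [-0.6, 2.1, 8.9]
grip_width: 0.0071
finger_force: 69.6
```

```bash
python3 -c "
from h import *
go(.5395,-.2773,.0911,-13);print(r.state()['moment'])
p,d=capture('scene')
cv2.imwrite('pics/s3.png',cv2.resize(p[120:220,250:370,::-1],None,fx=5,fy=5,interpolation=cv2.INTER_CUBIC))"
```

```text
t 9.9833 d [-0.0008  0.0008  0.    ] rv [-0.0002 -0.0024  0.006 ] q [ 0.5   0.53 -0.15  1.77  0.1   0.84 -1.49]
[ 0.47024761  0.10492525 -0.01170086]
```

View pics/s3.png

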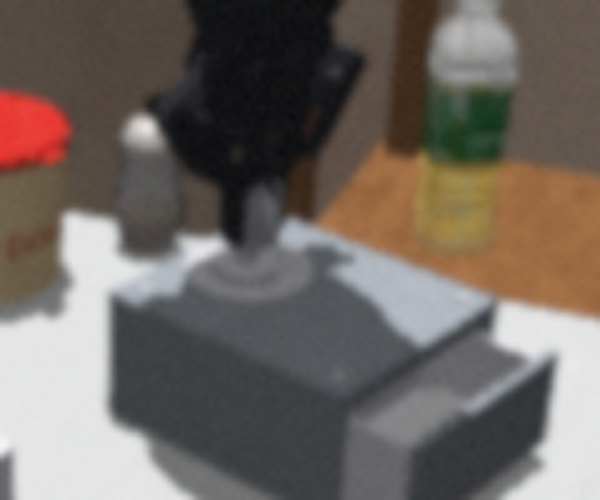

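The drawer has sprung out at crop (450,410), and the collar sits on the face at (255,265). Now I release and retreat.

hand_motion(
  offsets=[
    [0,0,0,0,0,0,0.02],
    [0,0,0,0,0,0,0.04],
    [0,0,0,0,0,0,0.04],
    [0,0,0,0,0,0,0.04],
  ],
)

```text
clock: 10.37
position: [0.539, -0.2772, 0.0895]
tool_rot: [-3.122, 0.347, 0.001]
wrist_force: [-0.3, -0.5, -0.6]
grip_width: 0.04
finger_force: 0.0
```

hand_motion(
  offsets=[
    [0,0,-2,0,0,0,0.04],
    [0,0,-6,0,0,0,0.04],
    [0,0,-12,0,0,0,0.04],
    [0,0,-18,0,0,0,0.04],
    [0,0,-24,0,0,0,0.04],
    [0,0,-30,0,0,0,0.04],
    [0,0,-30,0,0,0,0.04],
    [0,0,-30,0,0,0,0.04],
  ],
)

```text
clock: 11.03
position: [0.5402, -0.2776, 0.2426]
tool_rot: [3.121, -0.347, 0.007]
wrist_force: [-0.8, 0.5, -0.5]
grip_width: 0.0401
finger_force: 0.0
```

```bash
python3 -c "
from h import *
o=[]
p,d=capture('scene');o=p[120:260,180:370,::-1]
print(r.state()['clock'])
C=cloud('scene',p,d)[150:190,285:320].reshape(-1,3);m=(C[:,2]>.085)&(np.hypot(C[:,0]-.54,C[:,1]+.277)<.035);A=C[m];print(len(A),A.mean(0),A.max(0))
cv2.imwrite('pics/s4.png',cv2.resize(o,None,fx=4,fy=4,interpolation=cv2.INTER_CUBIC))"
```

```text
11.0833
122 [ 0.53954956 -0.27267123  0.10861685] [ 0.56069993 -0.26765012  0.12484879]
```

View pics/s4.png

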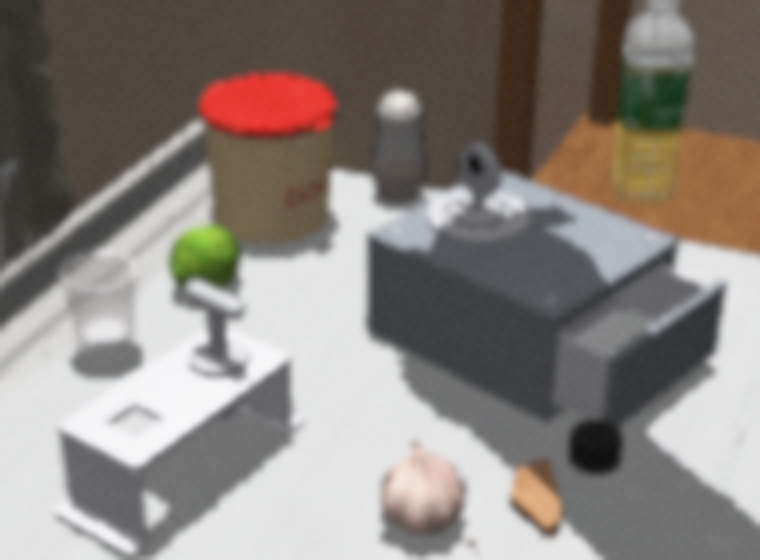

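The key stands fully in the lock at crop (480,190), with its top at z≈0.125 against the expected 0.127. The drawer is open, and the T key still stands in the rack at (215,330).

```bash
python3 -c "
from workcell import r, capture, camera_params
print(r.sign_off())"
```

```text
the job is handed in; nothing more can be done
None
```

The box is unlocked and handed in at about 11 s: flat key fully home and turned about 100° clockwise, drawer sprung open, square key still standing in the rack, and the gripper clear of everything.

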